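# Press the bronze bushing home and pack the bearing block

## Task

Press the flanged bronze bushing, collar up, into the bore of the aluminium bearing block standing in its nest, until the underside of its collar sits flush on the block all round. Then take the finished block out of the nest and press it upright, collar up, into its fitted cutout in the orange case until it is fully home on the cutout's floor, and let go. Leave the white plastic bushing, the wrench and the jar where they are.

Things in the scene. Friction and masses are not known exactly. Their poses are not given: they have to be found in the camera images.
- bush: Bronze flanged bushing, loose, standing on the green mat, collar up. Round sleeve 24 mm in diameter, 30 mm long (lowest 3 mm tapered to 21 mm), topped by a collar 34 mm in diameter, 8 mm thick; 38 mm tall in all; a 16 mm hole that nothing goes into; about 90 g (0.8 to 1.25 times). Origin: centre of its lower end; z up its axis.
- bush_shoulder (a point): Centre of the underside of the bronze bushing's collar, on its axis, 30 mm above its lower end. When the bushing is home this point coincides with bore_mouth.
- block: Aluminium bearing block, loose, 70 mm long (x), 40 wide (y), 44 tall, about 270 g (0.8 to 1.25 times), standing in the nest, with a vertical 25 mm through bore. Four sprung strips with a lead-in, 4 to 18 mm below the mouth, grip the sleeve: pushing it in takes about 8 to 15 N, by its own weight it stops about 11 mm proud; once in it stays by friction. Origin: centre of its underside; z up.
- bore_mouth (a point): Centre of the bore's mouth (1.5 mm bevel) on the block's top face, 44 mm above its underside; axes as the block.
- nest: Dark steel holding fixture, fixed, plate 120 x 84 x 8 mm with black rails 8 mm high above the plate around a place of 72 x 42 mm in which the block stands with 1 mm clearance each side, 8 mm above the nest's underside. The block lifts straight out freely. Origin: centre of its underside; axes as the block's at the start.
- case: Orange open case, fixed, 160 mm (x) by 210 mm (y), rim 36 mm high, lid folded back flat beyond its +x side (16 mm high). A grey rigid insert fills it, top 32 mm above the underside, with one empty fitted cutout for the block in its +y half; the other half holds a spanner and a screwdriver, at most 5 mm proud. Origin: centre of the underside of the tray without the lid.
- pocket_floor (a point): Centre of the empty cutout's floor, [0, 45, 16] mm in the case's frame and axes. Yellow-floored cutout 75 mm (x) by 43 mm (y), 16 mm deep, with finger scoops 36 mm wide in the middle of both long sides. Sprung black nibs at its short ends centre and grip the block: pressing it in takes about 10 to 20 N. The block goes in with its x along the case's x, either way round.
- spacer: White plastic flanged bushing of similar shape but fatter, sleeve 30 mm, collar 40 mm in diameter, 38 mm tall, standing on the mat: does not belong in this block, leave it alone. Origin: centre of its lower end.
- wrench: Steel wrench about 150 mm long lying on the mat; leave it alone. Origin near its middle, its length along its x.
- jar: White jar with a blue cap, 48 mm in diameter, 65 mm tall; leave it alone. Origin: centre of its underside.
Things that resemble listed ones, but are neither listed nor needed, are in the scene too. Leave any blue look-alike of the bush alone.

How it is judged:
On the way:
1. the bronze bushing is pressed flush into the block's bore while the block stands in the nest (z of bush_shoulder in the frame of bore_mouth below 0.0015 m and distance between bush_shoulder and bore_mouth below 0.0025 m and angle between the z axis of bush and the z axis of block, either way round below 0.05 rad and horizontal distance between block and nest below 0.005 m and z of block in the frame of nest below 0.0105 m and angle between block's own z axis and vertical below 0.05 rad), for 0.2 s.
At the end, for the whole second after the job is handed in: The bronze bushing sits in the block's bore with its collar within 1.5 mm of the block's top and square to it (0.05 rad), the block stands upright (0.06 rad) at rest in the case's cutout, its underside within 2 mm of the cutout's floor, centred within 4 mm (z of bush_shoulder in the frame of bore_mouth below 0.0015 m and distance between bush_shoulder and bore_mouth below 0.0025 m and angle between the z axis of bush and the z axis of block, either way round below 0.05 rad and angle between block's own z axis and vertical below 0.06 rad and horizontal distance between block and pocket_floor below 0.004 m and z of block in the frame of pocket_floor between -0.003 and 0.002 m and angle between the x axis of block and the x axis of case, either way round below 0.08 rad and linear speed of each of block, bush below 0.02 m/s); the robot touches nothing.
It fails at once if the white bushing was moved by more than 20 mm or tipped over (distance of spacer from where it was at the start of the episode above 0.02 m or angle between spacer's own z axis and vertical above 0.4 rad).
It fails at once if the wrench was moved by more than 20 mm (distance of wrench from where it was at the start of the episode above 0.02 m).
It fails at once if the jar was moved by more than 20 mm or tipped over (distance of jar from where it was at the start of the episode above 0.02 m or angle between jar's own z axis and vertical above 0.4 rad).
It also fails if it takes over 66 s, if anything falls off the work surface, if the arm or the gripper's body presses on something with over 40 N, if the wrist force passes 120 N, or if a joint passes its speed limit or range.

## Robot

A 6-joint arm with a two-finger parallel gripper is mounted at the origin on the work surface. World frame = base frame: x ahead of the robot, y to its left, z up, the work surface at z = 0. Lengths are in m, angles in rad, forces in N, time in s.
With the tool pointing down it reaches from about 0.25 to 0.775 m from the base axis. Payload 4 kg.
Tool frame: the origin (TCP) lies at the very end of the fingers, on their centre line; the grasp point (between the pads) lies 19 mm behind it; z points along the fingers, y is the direction in which the jaws open and shut (so a half turn about z gives the same grasp; the last joint's range is limited). The gripper opens to 94 mm and grips with 3 to 60 N. Pads are 16 mm wide; open, the fingers measure 119 mm over their backs; the gripper's body (75 mm by 177 mm) begins 78 mm behind the grasp point.
Start: joints at [1.131, 0.087, 1.371, -0, 1.684, -0.103], TCP at [0.182, 0.519, 0.206] pointing down, gripper open.
Joint ranges: [-3.1, 3.1], [-0.76, 2.03], [0.27, 2.55], [-1.08, 4.22], [0.17, 2.65], [-2.57, 2.57]. Speed limits (rad/s): [2.79, 2.79, 3.14, 3.14, 3.14, 3.14].

## Interface

Orientations are given as [roll, pitch, yaw] about the fixed x, y, z axes, in that order (R = Rz(yaw) Ry(pitch) Rx(roll)).
In Python, from bench import robot, snapshot, calibration gives the robot as it stands. The module is installed in compiled form; this text tells all that it offers.
- The arm moves only by the tool servo_tool, never from a script. Its argument "series" is text: rows parted by semicolons, each of 5 numbers parted by spaces: the closure, from -1 (fully open) to 1 (shut), then the shift along the tool's x, y, z in cm, then the turn about the tool's z in rad. A call has 1 to 20 rows; each row is the pose to reach, as a shift and turn from the pose commanded when the call began, along the tool's axes at that moment; what a row does not reach only later rows make up. A row lasts 1/12 s, in which the tool goes at most 41.7 mm and 7.16 degrees, less where a joint would pass 70% of its speed; a pose out of reach is approached as far as the arm can. A call with a gripper value outside its range is refused whole. The fingers move at their own pace and stop on an object; the grip force is fixed at half the most. Time passes only in rows, so rows that repeat a pose let the fingers close. It gives the time, the measured TCP pose, the force and the opening at its end, in the units of the state.
- robot.get_obs(): the state, without advancing time (a new reading comes with each control period).
- snapshot(name): name is "scene" or "top" or "wrist"; returns (picture, depth): 400x640x3 uint8, red, green, blue; 400x640 float32, m along the optical axis (not along the pixel's ray), 0 where there is no reading.
- calibration(name): a dict with "fx", "fy", "cx", "cy" (pixels), "rvec" (rotation vector, rad) and "tvec" (3), from world to camera coordinates, as OpenCV has them; the wrist camera has in their place "tool_from_camera" (4x4, takes a point from camera to tool coordinates, whose origin is the TCP and whose axes are the flange's). Camera axes: x right, y down, z forward; pixel columns grow to the right and rows downward; lengths in m; the calibration is good to about 2 mm. A picture is of the moment at which its call begins: read the wrist's pose just before it. calibration takes no time and is no camera call.
- robot.close_job(): hands the job in, once; it reports no verdict.
The state is a dict: "time": time; "joint_positions": joint angles; "qvel": joint speeds; "joint_torque": joint torques, N m; "tool_pos": TCP position; "ee_rot": TCP orientation; "wrist_force": force on the tool from outside, world axes, zero at the start; "wrist_torque": the same for the moment, N m; "width": finger opening in m.
Only numpy, scipy, OpenCV 4.12 (cv2) and the standard library are available. Lean on these libraries where they do the work, as an engineer would, in place of code of your own. Each camera call takes 0.05 s, during which the arm holds its last target. There are 200 camera calls.

## Working session

There is one attempt and no reset: what is moved stays moved. The work goes in short steps, Python scripts to look and compute and a tool call to move; the robot and the scene stay as the last step left them, time stands still between calls to the robot, and variables do not carry over. Pictures are saved under pics/ and viewed, about 8 in all and at most 12, crops included, and the job is handed in when it is done.

Besides the shell and the picture viewer there is one more tool, called by a JSON object that holds its "method" and its "body", one argument or row to a line. servo_tool: Moves the arm, as the interface text tells. Its arguments: {"type":"object","properties":{"series":{"type":"string"}},"required":["series"]}

```bash
mkdir -p pics; cat > h.py <<'E'
import numpy as np, cv2
from bench import robot, snapshot, calibration
from scipy.spatial.transform import Rotation as R
def save(n,im,s=1):
    cv2.imwrite('pics/'+n+'.png',cv2.resize(im[...,::-1],None,fx=s,fy=s,interpolation=cv2.INTER_CUBIC))
def world(cam,depth,us,obs=None):
    """us: list of (u,v); returns world points"""
    c=calibration(cam); out=[]
    for u,v in us:
        p=depth[int(v)-1:int(v)+2,int(u)-1:int(u)+2]; z=np.median(p[p>0]) if (p>0).any() else np.nan
        out.append([(u-c['cx'])/c['fx']*z,(v-c['cy'])/c['fy']*z,z])
    out=np.array(out)
    if cam=='wrist':
        T=c['tool_from_camera']; T=np.array(T)
        out=out@T[:3,:3].T+T[:3,3]
        return out@R.from_euler('xyz',obs['ee_rot']).as_matrix().T+np.array(obs['tool_pos'])
    r=cv2.Rodrigues(np.array(c['rvec'],float))[0]
    return (out-np.array(c['tvec']).ravel())@r
E
python3 - <<'E'
from h import *
o=robot.get_obs(); print(o)
for n in('top','scene'):
    im,d=snapshot(n); save(n+'0',im,1.25); np.savez('pics/'+n+'0.npz',im=im,d=d); print(calibration(n))
print(calibration('wrist'))
E
```

```text
{'time': 0.0, 'joint_positions': array([ 1.13091396e+00,  8.79698070e-02,  1.37222507e+00, -4.15817084e-05,
        1.68358436e+00, -1.03099720e-01]), 'qvel': array([-0.0006817 , -0.00223613,  0.00148736, -0.00032903,  0.00132956,
       -0.00060085]), 'joint_torque': array([ 1.28230934e-05, -3.40182388e+01, -3.02419496e+01,  7.15663726e-02,
        3.29946668e-02, -1.78744003e-04]), 'tool_pos': array([0.18153691, 0.51860803, 0.20431088]), 'ee_rot': array([-3.13941343e+00, -1.83928086e-04,  2.80480517e+00]), 'wrist_force': array([ 0.62786655, -0.75219098, -0.48492086]), 'wrist_torque': array([ 0.03822448,  0.00981362, -0.00097574]), 'width': 0.0938097951885765}
{'fx': 445.98929581641136, 'fy': 445.98929581641136, 'cx': 316.85533213693026, 'cy': 190.75973609621946, 'rvec': array([ 1.99542902, -2.23575228,  0.2278502 ]), 'tvec': array([0.12783403, 0.54326336, 0.91936534])}
{'fx': 471.66739516707685, 'fy': 471.66739516707685, 'cx': 319.4184994030052, 'cy': 203.14632639114788, 'rvec': array([ 0.92268394,  2.32246863, -1.28145006]), 'tvec': array([ 0.38016609, -0.19988002,  1.50880168])}
{'fx': 277.10952310302844, 'fy': 277.10952310302844, 'cx': 321.8504935605522, 'cy': 193.51485493243214, 'tool_from_camera': array([[ 1.24410159e-03, -9.65163021e-01, -2.61646316e-01,
         7.64974769e-02],
       [ 9.99999197e-01,  1.26388914e-03,  9.26499859e-05,
         5.78661714e-04],
       [ 2.41269598e-04, -2.61646221e-01,  9.65163819e-01,
        -1.79113955e-01],
       [ 0.00000000e+00,  0.00000000e+00,  0.00000000e+00,
         1.00000000e+00]])}
```

View pics/top0.png

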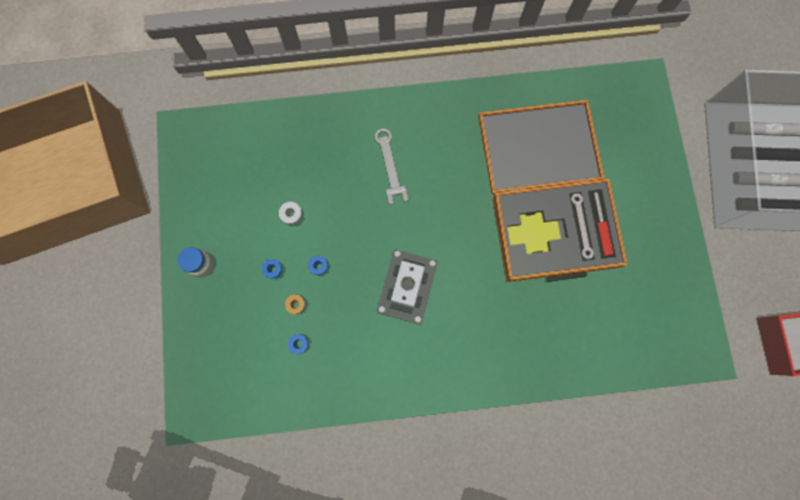

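View pics/scene0.png

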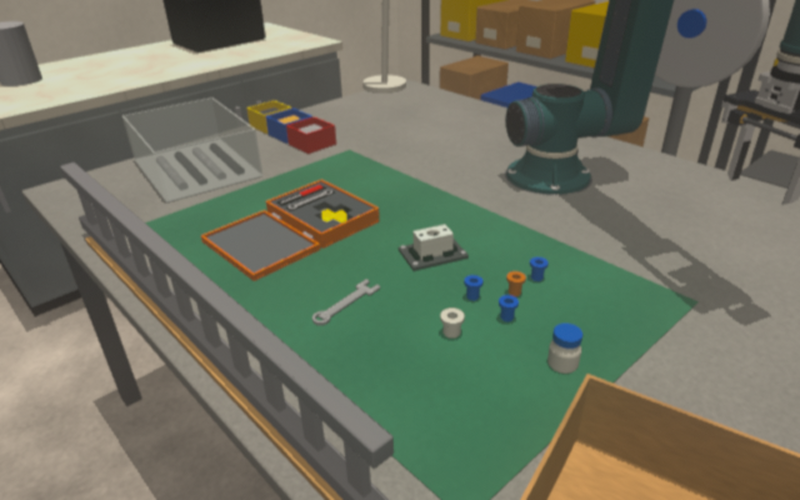

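The top view (800 px wide) shows these candidates for the bushing: bronze (295,304), blue look-alikes (272,268), (318,265) and (298,344), and the white spacer (290,212). I choose the bronze one. The nest and block are at (408,285), the case cutout at (535,233), the wrench at (392,165) and the jar at (192,260).

```bash
python3 - <<'E'
from h import *
f=np.load('pics/top0.npz'); im,d=f['im'],f['d']
pts=dict(bush=(295,304),b1=(272,268),b2=(318,265),b3=(298,344),sp=(290,212),block=(415,266),blk2=(400,303),n1=(398,254),n2=(434,263),n3=(382,309),n4=(418,319),pock=(535,233),c1=(498,192),c2=(608,181),c3=(624,264),c4=(510,278),jar=(190,258),wa=(383,135),wb=(397,198))
for k,p in pts.items(): print(k,world('top',d,[(p[0]/1.25,p[1]/1.25)]).round(3))
a=cv2.resize(im[150:300,180:380],None,fx=4,fy=4,interpolation=cv2.INTER_CUBIC)
save('crop1',a)
E
```

```text
bush [[0.466 0.259 0.002]]
b1 [[0.535 0.294 0.009]]
b2 [[0.532 0.212 0.003]]
b3 [[0.395 0.259 0.001]]
sp [[0.635 0.253 0.013]]
block [[0.502 0.038 0.054]]
blk2 [[0.443 0.071 0.037]]
n1 [[0.534 0.064 0.014]]
n2 [[0.51  0.001 0.013]]
n3 [[0.438 0.104 0.014]]
n4 [[0.414 0.042 0.014]]
pock [[ 0.543 -0.188  0.018]]
c1 [[ 0.628 -0.133  0.018]]
c2 [[ 0.62  -0.33   0.038]]
c3 [[ 0.467 -0.329  0.038]]
c4 [[ 0.465 -0.126  0.036]]
jar [[0.558 0.421 0.067]]
wa [[0.769 0.066 0.004]]
wb [[0.642 0.054 0.002]]
```

View pics/crop1.png

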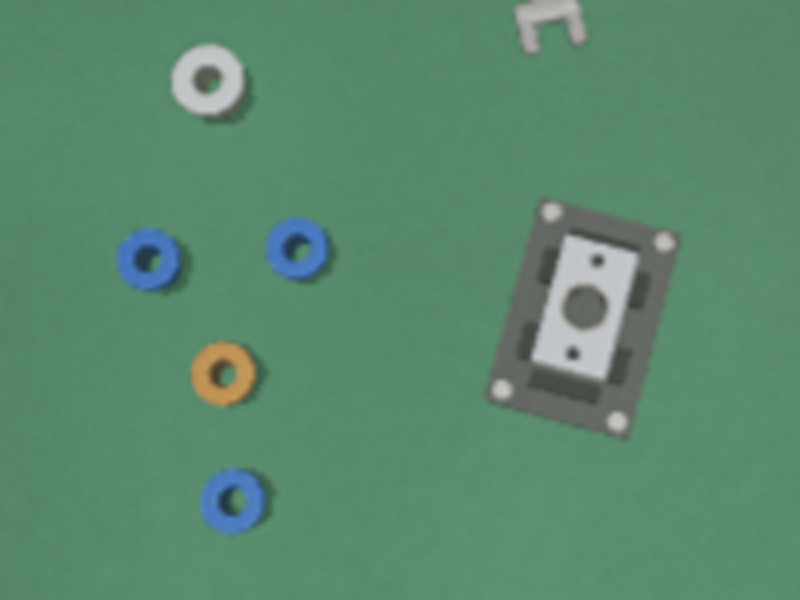

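```bash
cat >> h.py <<'E'
def plane(cam,us,z,obs=None):
    c=calibration(cam); us=np.array(us,float)
    r=np.c_[(us[:,0]-c['cx'])/c['fx'],(us[:,1]-c['cy'])/c['fy'],np.ones(len(us))]
    if cam=='wrist':
        T=np.array(c['tool_from_camera']); Q=R.from_euler('xyz',obs['ee_rot']).as_matrix()
        d=r@T[:3,:3].T@Q.T; o=Q@T[:3,3]+obs['tool_pos']
    else:
        M=cv2.Rodrigues(np.array(c['rvec'],float))[0]; d=r@M; o=-M.T@np.array(c['tvec']).ravel()
    return o+d*((z-o[2])/d[:,2])[:,None]
def go(target,yaw):
    o=robot.get_obs(); Q=R.from_euler('xyz',o['ee_rot']).as_matrix()
    s=Q.T@(np.array(target)-o['tool_pos'])*100
    t=-(yaw-o['ee_rot'][2]); t=(t+np.pi/2)%np.pi-np.pi/2
    print('shift cm',s.round(2),'turn',round(t,3),'pos',np.round(o['tool_pos'],4),'rot',np.round(o['ee_rot'],4),'j6',round(o['joint_positions'][5],2))
E
python3 - <<'E'
from h import *
k=lambda p:(180+p[0]/4-.4,150+p[1]/4-.4)
print('bush',plane('top',[k((223,374))],.038).round(4))
c=plane('top',[k(p) for p in[(566,235),(638,252),(606,380),(532,361)]],.052); print('block',c.mean(0).round(4),c.round(3)[:,:2].tolist(), 'bore',plane('top',[k((584,306))],.052).round(4))
e=(c[0]+c[1]-c[2]-c[3])/2; print('yaw',np.arctan2(e[1],e[0]),np.linalg.norm(e))
cc=plane('top',[(x/1.25,y/1.25) for x,y in[(496,192),(608,181),(625,264),(510,279)]],.036);print('case',cc.mean(0).round(4),cc.round(3)[:,:2].tolist())
e=(cc[0]+cc[1]-cc[2]-cc[3])/2; print('case yaw',np.arctan2(e[1],e[0]),np.linalg.norm(e))
go([.485,.257,.17],np.pi)
E
```

```text
bush [[0.4625 0.2543 0.038 ]]
block [0.4751 0.0547 0.052 ] [[0.515, 0.061], [0.501, 0.023], [0.435, 0.048], [0.449, 0.087]] bore [[0.4754 0.0555 0.052 ]]
yaw -0.37041546387023283 0.07119317311523714
case [ 0.5435 -0.2283  0.036 ] [[0.623, -0.125], [0.621, -0.331], [0.467, -0.332], [0.463, -0.126]]
case yaw 0.004979405355539614 0.1570980655730754
shift cm [-37.29 -14.66   3.47] turn -0.337 pos [0.1815 0.5187 0.2045] rot [-3.1397e+00 -2.0000e-04  2.8048e+00] j6 -0.1
```

{"method": "servo_tool", "body": {
  "series": "-1 -10 -4 1 -0.12; -1 -20 -8 2 -0.24; -1 -30 -12 3 -0.337; -1 -37.3 -14.7 3.5 -0.337; -1 -37.3 -14.7 3.5 -0.337; -1 -37.3 -14.7 3.5 -0.337; -1 -37.3 -14.7 3.5 -0.337; -1 -37.3 -14.7 3.5 -0.337; -1 -37.3 -14.7 3.5 -0.337; -1 -37.3 -14.7 3.5 -0.337; -1 -37.3 -14.7 3.5 -0.337; -1 -37.3 -14.7 3.5 -0.337; -1 -37.3 -14.7 3.5 -0.337; -1 -37.3 -14.7 3.5 -0.337"
}}

```text
time: 1.27
tool_pos: [0.4843, 0.2581, 0.1705]
ee_rot: [3.141, -0.0, -3.14]
wrist_force: [0.8, 0.2, -0.3]
width: 0.0939
```

```bash
python3 - <<'E'
from h import *
import pickle
o=robot.get_obs(); im,d=snapshot('wrist'); save('w1',im,1.25); pickle.dump((o,im,d),open('pics/w1.pkl','wb')); print(o['tool_pos'],o['ee_rot'],o['time'],o['wrist_force'])
E
```

```text
[0.48431015 0.25806066 0.17049194] [ 3.14116613e+00 -4.32448824e-04 -3.13980993e+00] 1.2667 [ 0.78111757  0.23016907 -0.28190288]
```

View pics/w1.png

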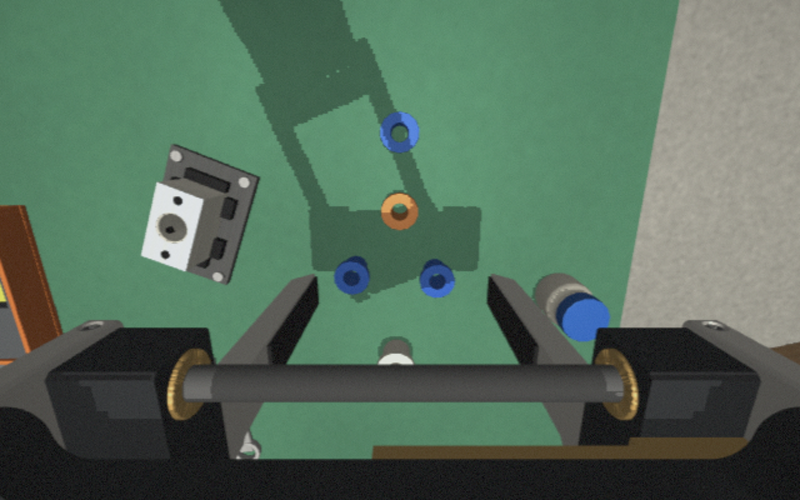

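The wrist view shows the bronze collar at (400,211), the block's bore at (172,228) with the white top face around it, blue look-alikes at (400,132), (352,277) and (437,280), and the fingertips at y≈280.

```bash
python3 - <<'E'
from h import *
import pickle
o,im,d=pickle.load(open('pics/w1.pkl','rb'))
hsv=cv2.cvtColor(im,cv2.COLOR_RGB2HSV)
m=((hsv[...,0]>5)&(hsv[...,0]<25)&(hsv[...,1]>100)).astype(np.uint8)[140:195,290:350]
m[:]=cv2.morphologyEx(m,cv2.MORPH_CLOSE,np.ones((9,9)))
ys,xs=np.nonzero(m);print('bbox',xs.min()+290,xs.max()+290,ys.min()+140,ys.max()+140)
g=[((xs.min()+xs.max())/2+290,(ys.min()+ys.max())/2+140),(400/1.25,211/1.25)]
print(plane('wrist',g,.038,o).round(4),world('wrist',d,[(320-11,169)],o).round(4))
k=lambda p:(p[0]/1.25,p[1]/1.25)
print('bore',plane('wrist',[k((172,228))],.052,o).round(4))
c=plane('wrist',[k(p) for p in[(159,180),(204,189),(188,271),(142,258)]],.052,o);print(c.mean(0).round(4),c.round(3)[:,:2].tolist())
go([.4640,.2555,.06],np.pi)
E
```

```text
bbox 305 333 154 183
[[0.463  0.2555 0.038 ]
 [0.4633 0.2567 0.038 ]] [[0.4633 0.2442 0.0398]]
bore [[0.4766 0.056  0.052 ]]
[0.4745 0.0573 0.052 ] [[0.435, 0.052], [0.442, 0.089], [0.517, 0.064], [0.504, 0.024]]
shift cm [ 2.03 -0.28 11.07] turn 0.002 pos [0.4843 0.2583 0.1707] rot [ 3.1411 -0.     -3.1393] j6 -1.19
```

{"method": "servo_tool", "body": {
  "series": "-1 2.1 -0.26 4 0; -1 2.1 -0.26 8 0; -1 2.1 -0.26 11 0; -1 2.1 -0.26 13 0; -1 2.1 -0.26 13.8 0; -1 2.1 -0.26 13.8 0; -1 2.1 -0.26 13.8 0"
}}

```text
time: 1.9
tool_pos: [0.4645, 0.2555, 0.0336]
ee_rot: [3.141, 0.001, -3.14]
wrist_force: [-0.0, 0.6, 0.8]
width: 0.094
```

{"method": "servo_tool", "body": {
  "series": "1 0 0 0 0; 1 0 0 0 0; 1 0 0 0 0; 1 0 0 0 0; 1 0 0 0 0; 1 0 0 0 0; 1 0 0 0 0; 1 0 0 0 0; 1 0 0 0 0; 1 0 0 0 0"
}}

```text
time: 2.73
tool_pos: [0.4642, 0.2545, 0.0324]
ee_rot: [3.141, -0.0, -3.141]
wrist_force: [-0.7, 0.5, -0.7]
width: 0.0328
```

{"method": "servo_tool", "body": {
  "series": "1 0 0 -2 0; 1 0 0 -5 0; 1 0 0 -8 0; 1 0 0 -10 0; 1 0 0 -10 0; 1 0 0 -10 0"
}}

```text
time: 3.23
tool_pos: [0.4648, 0.2548, 0.1332]
ee_rot: [3.141, 0.002, -3.141]
wrist_force: [0.1, -0.2, -1.2]
width: 0.0329
```

```bash
python3 - <<'E'
from h import *
o=robot.get_obs(); im,d=snapshot('wrist'); save('w2',im[60:320,160:480],2.4); print(o['tool_pos'],o['ee_rot'],o['width'],o['wrist_force'])
go([.476,.0557,.13],np.pi)
E
```

```text
[0.46483034 0.25477336 0.1332233 ] [ 3.14057175e+00  2.26652842e-03 -3.14133471e+00] 0.032906625202172725 [ 0.13165064 -0.18702338 -1.15978661]
shift cm [ -1.22 -19.86   0.14] turn 0.0 pos [0.4637 0.2543 0.1313] rot [-3.1411e+00 -1.3000e-03 -3.1414e+00] j6 -1.18
```

View pics/w2.png

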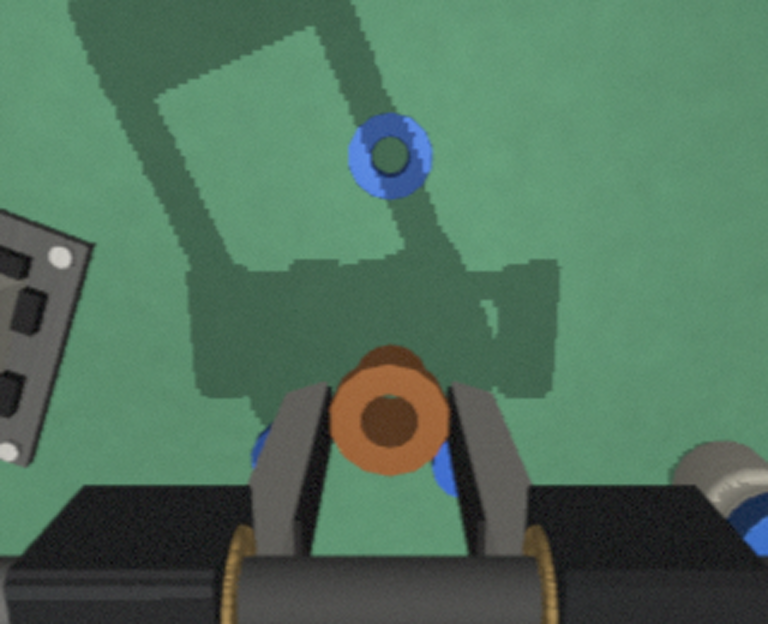

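The bronze bushing is held by its collar between the fingertips, hole at crop (390,420). The blue ones are undisturbed.

```bash
python3 - <<'E'
from h import *
o=robot.get_obs(); o['tool_pos']=np.array([.4642,.2545,.1324]);o['ee_rot']=np.array([np.pi,0,np.pi])
print(plane('wrist',[(160+390/2.4-.3,60+420/2.4-.3)],.1374,o)-o['tool_pos'])
print(plane('wrist',[(160+389/2.4-.3,60+420/2.4-.3)],.1374,o)-o['tool_pos'])
E
```

```text
[[-0.00014814  0.00101822  0.005     ]]
[[-0.00014774  0.0007356   0.005     ]]
```

{"method": "servo_tool", "body": {
  "series": "1 -0.3 -4 0 0; 1 -0.6 -8 0 0; 1 -0.9 -12 0 0; 1 -1.1 -16 0 0; 1 -1.2 -19 0 0; 1 -1.2 -19.85 0 0; 1 -1.2 -19.85 0 0; 1 -1.2 -19.85 0 0; 1 -1.2 -19.85 0 0"
}}

```text
time: 4.03
tool_pos: [0.4757, 0.0573, 0.1314]
ee_rot: [3.141, -0.002, -3.14]
wrist_force: [-0.0, -0.3, -0.4]
width: 0.0328
```

```bash
python3 - <<'E'
from h import *
o=robot.get_obs(); im,d=snapshot('wrist'); save('w3',im[100:340,160:480],2.4); print(o['tool_pos'],o['ee_rot'],o['width'],o['wrist_force'])
go([.476,.0557,.13],np.pi)
E
```

```text
[0.47568268 0.05732283 0.13137804] [ 3.14056596e+00 -2.00385055e-03 -3.14011169e+00] 0.03280841723142055 [-0.03484707 -0.26110331 -0.38841951]
shift cm [-0.01 -0.18  0.17] turn 0.002 pos [0.4759 0.0575 0.1317] rot [ 3.1408e+00 -1.4000e-03 -3.1395e+00] j6 -1.57
```

View pics/w3.png

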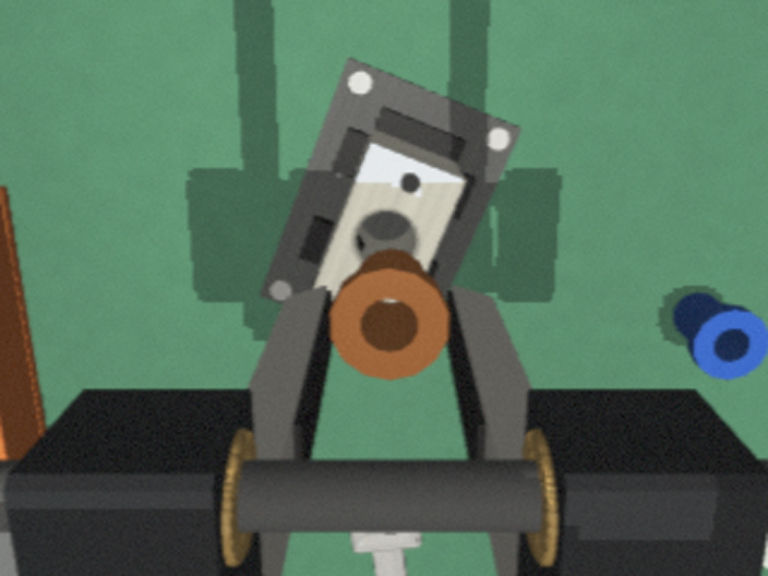

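The bushing is held over the block; bore mouth centre is at crop (386,241) and collar centre at (390,324).

```bash
python3 - <<'E'
from h import *
o=robot.get_obs(); o['tool_pos']=np.array([.4757,.0574,.1315]);o['ee_rot']=np.array([np.pi,0,np.pi])
a=plane('wrist',[(320.5,200.1)],.052,o);b=plane('wrist',[(322.2,234.7)],.1365,o); print(a,b,a-b)
for i in range(5):
    p=robot.get_obs()['tool_pos'];print(p)
E
```

```text
[[0.47614804 0.05683323 0.052     ]] [[0.47555242 0.05841874 0.1365    ]] [[ 0.00059562 -0.00158551 -0.0845    ]]
[0.47586955 0.05746307 0.13172066]
[0.47586955 0.05746307 0.13172066]
[0.47586955 0.05746307 0.13172066]
[0.47586955 0.05746307 0.13172066]
[0.47586955 0.05746307 0.13172066]
```

{"method": "servo_tool", "body": {
  "series": "1 -0.05 -0.15 2 0; 1 -0.05 -0.15 3.6 0; 1 -0.05 -0.15 4.2 0; 1 -0.05 -0.15 4.4 0; 1 -0.05 -0.15 4.6 0; 1 -0.05 -0.15 4.8 0; 1 -0.05 -0.15 5 0; 1 -0.05 -0.15 5.2 0; 1 -0.05 -0.15 5.4 0; 1 -0.05 -0.15 5.6 0"
}}

```text
time: 4.92
tool_pos: [0.4769, 0.0548, 0.0767]
ee_rot: [3.141, 0.0, -3.141]
wrist_force: [-0.5, 1.1, 0.2]
width: 0.0329
```

{"method": "servo_tool", "body": {
  "series": "1 0 0 0.4 0; 1 0 0 0.7 0; 1 0 0 1 0; 1 0 0 1.2 0; 1 0 0 1.4 0; 1 0 0 1.6 0; 1 0 0 1.8 0; 1 0 0 1.9 0; 1 0 0 1.9 0"
}}

```text
time: 5.67
tool_pos: [0.477, 0.0552, 0.0586]
ee_rot: [3.14, 0.001, -3.141]
wrist_force: [-2.2, 2.7, 5.7]
width: 0.0335
```

{"method": "servo_tool", "body": {
  "series": "1 0 0 0.15 0; 1 0 0 0.3 0; 1 0 0 0.4 0; 1 0 0 0.5 0; 1 0 0 0.5 0; 1 0 0 0.5 0"
}}

```text
time: 6.17
tool_pos: [0.4769, 0.0552, 0.0543]
ee_rot: [3.14, 0.001, -3.141]
wrist_force: [-5.3, 2.9, 10.1]
width: 0.033
```

{"method": "servo_tool", "body": {
  "series": "-0.2 0 0 0 0; -0.2 0 0 0 0; -0.2 0 0 0 0; -0.2 0 0 -1 0; -0.2 0 0 -3 0; 0.55 0 0 -3 0; 0.55 0 0 -3 0; 0.55 0 0 -3 0; 0.55 0 0 -3 0; 0.55 0 0 -3 0; 0.55 0 0 -3 0; 0.55 0 0 -3 0"
}}

```text
time: 7.17
tool_pos: [0.4764, 0.0545, 0.0819]
ee_rot: [3.142, -0.001, -3.141]
wrist_force: [-0.4, 1.0, 0.0]
width: 0.0217
```

```bash
python3 - <<'E'
from h import *
o=robot.get_obs(); print(o['tool_pos'],o['width'],o['wrist_force'])
im,d=snapshot('scene'); save('s1',im[150:260,280:420],5)
E
```

```text
[0.47639845 0.05451895 0.08185143] 0.02169558179835115 [-0.37664264  0.95952882  0.01786258]
```

View pics/s1.png

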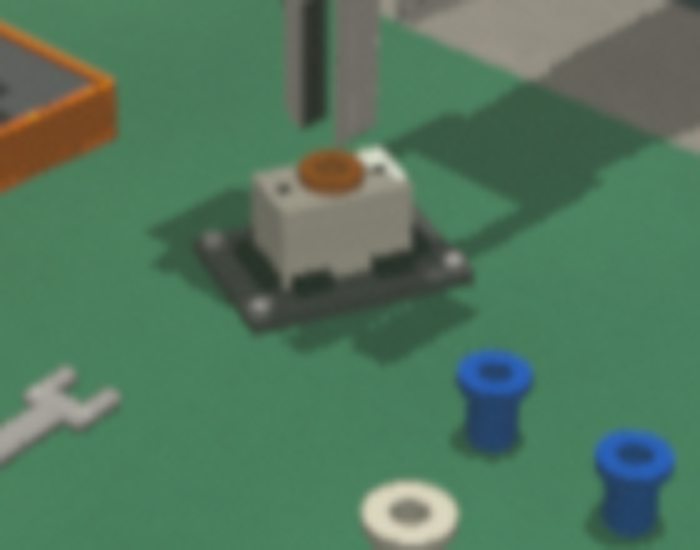

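The collar at crop (333,172) appears seated on the block. I'll press it to confirm.

{"method": "servo_tool", "body": {
  "series": "0.55 0 0 1 0; 0.55 0 0 1.7 0; 0.55 0 0 2 0; 0.55 0 0 2.2 0; 0.55 0 0 2.4 0; 0.55 0 0 2.5 0; 0.55 0 0 2.5 0"
}}

```text
time: 7.8
tool_pos: [0.4763, 0.0545, 0.062]
ee_rot: [-3.141, -0.001, -3.141]
wrist_force: [-12.0, 0.0, 25.6]
width: 0.0211
```

{"method": "servo_tool", "body": {
  "series": "0.55 0 0 0.1 0; 0.55 0 0 0.15 0; 0.55 0 0 0.15 0; 0.55 0 0 0.15 0"
}}

```text
time: 8.13
tool_pos: [0.4763, 0.0546, 0.062]
ee_rot: [-3.141, -0.0, -3.141]
wrist_force: [-14.5, 0.4, 31.4]
width: 0.0212
```

{"method": "servo_tool", "body": {
  "series": "0.55 0 0 -2 0; 0.55 0 0 -6 0; 0.55 0 0 -9.5 0; 0.55 0 0 -9.5 0; 0.55 0 0 -9.5 0"
}}

```text
time: 8.55
tool_pos: [0.4782, 0.0545, 0.153]
ee_rot: [3.142, 0.005, -3.141]
wrist_force: [-0.2, -0.1, -0.8]
width: 0.0214
```

```bash
python3 - <<'E'
from h import *
import pickle
o=robot.get_obs(); print(o['tool_pos'],o['ee_rot'],o['time'])
im,d=snapshot('wrist'); pickle.dump((o,im,d),open('pics/w4.pkl','wb')); save('w4',im[60:300,160:480],2.4)
E
```

```text
[0.47822018 0.05452545 0.15302669] [ 3.14152445  0.00501423 -3.14134504] 8.55
```

View pics/w4.png

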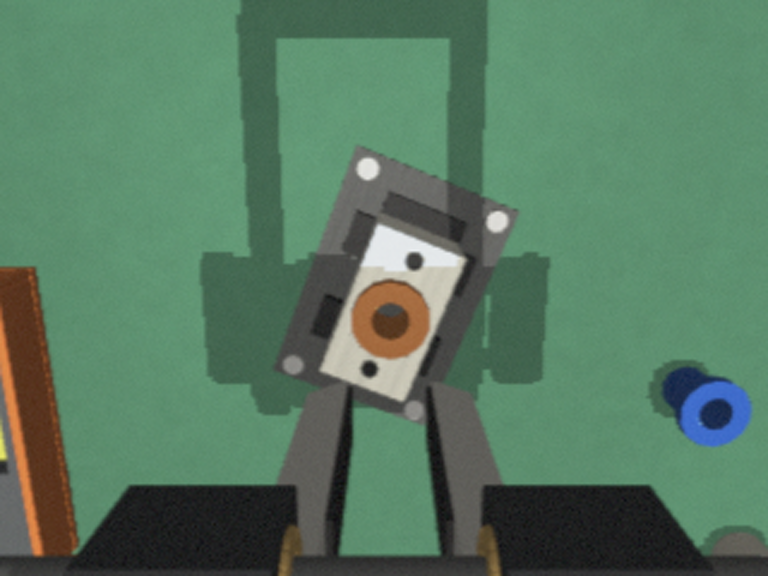

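The collar at crop (391,319) is seated on the block in the nest. The block's top-face corners are (380,223), (466,260), (407,402) and (321,370).

```bash
python3 - <<'E'
from h import *
import pickle
o,im,d=pickle.load(open('pics/w4.pkl','rb'))
k=lambda p:(160+p[0]/2.4-.3,60+p[1]/2.4-.3)
c=plane('wrist',[k(p) for p in[(380,223),(466,260),(407,402),(321,370)]],.052,o);print(c.mean(0).round(4),c.round(4)[:,:2].tolist())
e=(c[0]+c[1]-c[2]-c[3])/2; print('yaw',np.arctan2(e[1],e[0]),np.linalg.norm(e))
h=plane('wrist',[k((414,261)),k((369,369))],.052,o);e=h[0]-h[1];print('yaw holes',np.arctan2(e[1],e[0]),h.mean(0))
s=plane('wrist',[k(p) for p in[(368,168),(497,222),(414,410),(293,364)]],.009,o);e=s[0]+s[1]-s[2]-s[3];print('nest',s.mean(0).round(4),np.arctan2(-e[1],-e[0]),np.arctan2(e[1],e[0]))
print('collar',plane('wrist',[k((391,319))],.06,o).round(4))
col=world('wrist',d,[k(p) for p in[(365,319),(418,319),(391,291),(391,347)]],o)[:,2];blk=world('wrist',d,[k(p) for p in[(380,250),(440,262),(345,360),(395,375)]],o)[:,2];print(col.round(4),blk.round(4))
y=np.pi-.37
go([.4762,.0555,.10],y)
E
```

```text
[0.476  0.0569 0.052 ] [[0.4357, 0.0514], [0.4513, 0.0879], [0.5162, 0.0634], [0.501, 0.0249]]
yaw 2.768522119247849 0.06992719574193319
yaw holes 2.7611236372785335 [0.47612907 0.05606596 0.052     ]
nest [0.4768 0.0567 0.009 ] -0.37928613951938955 2.7623065140704037
collar [[0.4752 0.056  0.06  ]]
[0.0621 0.0623 0.0618 0.0621] [0.055  0.0537 0.0541 0.0543]
shift cm [0.06 0.1  5.08] turn 0.37 pos [0.4768 0.0545 0.1508] rot [ 3.1415e+00  4.0000e-04 -3.1414e+00] j6 -1.58
```

{"method": "servo_tool", "body": {
  "series": "-1 0.08 0.15 0 0.12; -1 0.08 0.15 0 0.24; -1 0.08 0.15 0 0.36; -1 0.08 0.15 2 0.378; -1 0.08 0.15 4 0.378; -1 0.08 0.15 7 0.378; -1 0.08 0.15 10 0.378; -1 0.08 0.15 11.7 0.378; -1 0.08 0.15 11.7 0.378; -1 0.08 0.15 11.7 0.378"
}}

```text
time: 9.43
tool_pos: [0.4735, 0.056, 0.0311]
ee_rot: [-3.139, -0.006, 2.764]
wrist_force: [0.5, -0.0, -0.2]
width: 0.0846
```

{"method": "servo_tool", "body": {
  "series": "1 0 0 0 0; 1 0 0 0 0; 1 0 0 0 0; 1 0 0 0 0; 1 0 0 0 0; 1 0 0 0 0; 1 0 0 0 0; 1 0 0 0 0; 1 0 0 0 0"
}}

```text
time: 10.18
tool_pos: [0.476, 0.0558, 0.0342]
ee_rot: [-3.141, 0.0, 2.764]
wrist_force: [-0.0, -0.5, 0.7]
width: 0.0395
```

{"method": "servo_tool", "body": {
  "series": "1 0 0 -2 0; 1 0 0 -5 0; 1 0 0 -8.5 0; 1 0 0 -8.5 0; 1 0 0 -8.5 0"
}}

```text
time: 10.6
tool_pos: [0.4771, 0.0561, 0.1203]
ee_rot: [3.14, 0.003, 2.764]
wrist_force: [-1.2, 0.7, -4.5]
width: 0.0398
```

```bash
python3 - <<'E'
from h import *
print(robot.get_obs()['width'])
go([.51,-.180,.119],np.pi)
E
```

```text
0.039795716838994806
shift cm [-11.76 -20.73   0.13] turn -0.378 pos [0.4771 0.0561 0.1203] rot [3.14   0.0035 2.7639] j6 -1.19
```

{"method": "servo_tool", "body": {
  "series": "1 -3 -2.3 0 -0.06; 1 -6 -4.6 0 -0.12; 1 -9 -6.9 0 -0.18; 1 -12 -9.2 0 -0.24; 1 -15 -11.5 0 -0.3; 1 -18 -13.8 0 -0.36; 1 -21 -16 0 -0.378; 1 -22.1 -16.95 0 -0.378; 1 -22.1 -16.95 0 -0.378; 1 -22.1 -16.95 0 -0.378; 1 -22.1 -16.95 0 -0.378; 1 -22.1 -16.95 0 -0.378"
}}

```text
time: 11.6
tool_pos: [0.6178, -0.1815, 0.1176]
ee_rot: [3.14, -0.002, -3.14]
wrist_force: [-0.7, 0.5, -4.7]
width: 0.0398
```

```bash
python3 - <<'E'
from h import *
import pickle
o=robot.get_obs(); print(o['tool_pos'],o['ee_rot'],o['time'],o['width'])
im,d=snapshot('wrist'); pickle.dump((o,im,d),open('pics/w5.pkl','wb')); save('w5',im[40:290,150:480],2.4)
E
```

```text
[ 0.61781693 -0.18145119  0.11758192] [ 3.13999645e+00 -2.49649039e-03 -3.14016688e+00] 11.6 0.039816608553694864
```

View pics/w5.png

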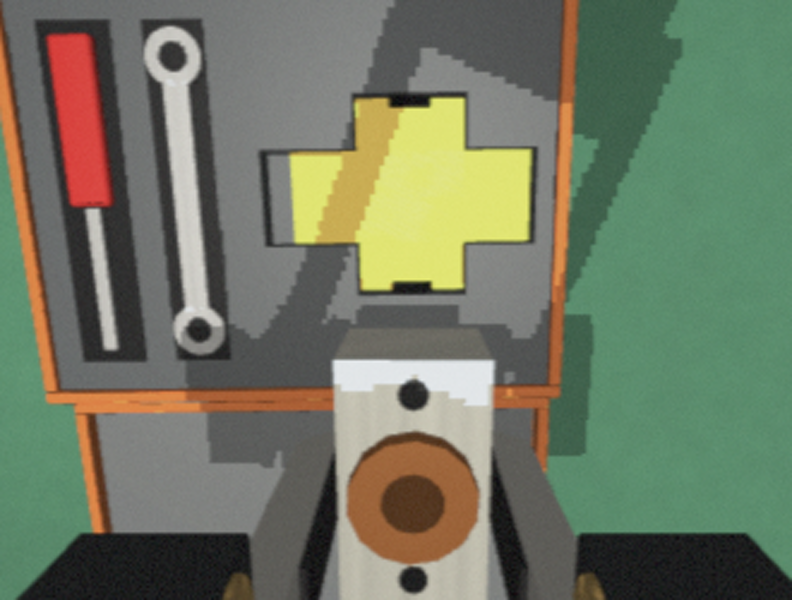

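The cutout's corners are at crop (353,94), (466,94), (465,293) and (359,293), nibs at its short ends. The held block is upright, with screw holes at (413,395) and (413,580) and the collar at (413,497).

```bash
python3 - <<'E'
from h import *
import pickle
o,im,d=pickle.load(open('pics/w5.pkl','rb'))
o['ee_rot']=np.array([np.pi,0,-3.1405])
k=lambda p:(150+p[0]/2.4-.3,40+p[1]/2.4-.3)
c=plane('wrist',[k(p) for p in[(353,94),(466,94),(465,293),(359,293)]],.032,o);print('pocket',c.mean(0).round(4),c.round(4)[:,:2].tolist())
for a,b in((0,3),(1,2)):
    e=c[b]-c[a];print(np.arctan2(e[1],e[0]))
s=plane('wrist',[k((260,151)),k((536,149)),k((533,242)),k((266,245))],.032,o);print('scoops',s.mean(0).round(4),s.round(4)[:,:2].tolist())
rim=plane('wrist',[k((578,0)),k((560,390)),k((552,397)),k((48,397))],.036,o);e=rim[1]-rim[0];f=rim[2]-rim[3];print('rim yaw',np.arctan2(e[1],e[0]),np.arctan2(-f[0],f[1]))
z=o['tool_pos'][2]+.018
h=plane('wrist',[k((413,395)),k((413,580))],z,o);e=h[1]-h[0];print('blk',h.mean(0).round(4),np.arctan2(e[1],e[0]),'collar',plane('wrist',[k((413,498))],z+.008,o).round(4))
E
```

```text
pocket [ 0.5446 -0.1818  0.032 ] [[0.5076, -0.2033], [0.5075, -0.1614], [0.5817, -0.1601], [0.5818, -0.2025]]
0.01104327202836614
0.017720852288007637
scoops [ 0.5448 -0.1865  0.032 ] [[0.5278, -0.2389], [0.5269, -0.1344], [0.5615, -0.1339], [0.5629, -0.2386]]
rim yaw 0.01591068619675836 0.002468467941102198
blk [ 0.6186 -0.1807  0.1356] 0.0022743334575953005 collar [[ 0.6166 -0.1807  0.1436]]
```

{"method": "servo_tool", "body": {
  "series": "1 3 -0.1 0 -0.01; 1 6 -0.1 0 -0.01; 1 7.33 -0.1 0 -0.01; 1 7.33 -0.1 0 -0.01; 1 7.33 -0.1 2 -0.01; 1 7.33 -0.1 4 -0.01; 1 7.33 -0.1 5 -0.01; 1 7.33 -0.1 5.4 -0.01; 1 7.33 -0.1 5.4 -0.01; 1 7.33 -0.1 5.4 -0.01"
}}

```text
time: 12.48
tool_pos: [0.5463, -0.184, 0.0656]
ee_rot: [-3.141, 0.001, -3.131]
wrist_force: [-0.2, -0.5, -4.0]
width: 0.0397
```

```bash
python3 - <<'E'
from h import *
go([.5446,-.1818,.055],np.pi+.01); print(robot.get_obs()['wrist_force'])
E
```

```text
shift cm [0.17 0.22 1.06] turn 0.001 pos [ 0.5463 -0.184   0.0656] rot [-3.1413e+00  1.1000e-03 -3.1309e+00] j6 -2.0
[-0.24420603 -0.5253234  -4.01743039]
```

{"method": "servo_tool", "body": {
  "series": "1 0 0 0 0; 1 0 0 0 0; 1 0 0 0 0"
}}

```text
time: 12.73
tool_pos: [0.5463, -0.1844, 0.0661]
ee_rot: [-3.141, 0.002, -3.131]
wrist_force: [-0.8, -0.2, -4.4]
width: 0.0397
```

{"method": "servo_tool", "body": {
  "series": "1 0 0 0 0; 1 0 0 0 0"
}}

```text
time: 12.9
tool_pos: [0.5458, -0.1842, 0.0654]
ee_rot: [-3.141, 0.001, -3.131]
wrist_force: [0.0, 0.4, -3.7]
width: 0.0395
```

```bash
python3 - <<'E'
from h import *
import pickle
o=robot.get_obs(); print(o['tool_pos'],o['ee_rot'],o['time'],o['width'])
im,d=snapshot('wrist'); pickle.dump((o,im,d),open('pics/w6.pkl','wb')); save('w6',im[100:300,190:450],3)
E
```

```text
[ 0.54578778 -0.18419348  0.06537455] [-3.14139117e+00  6.87951059e-04 -3.13143459e+00] 12.9 0.03945614926484537
```

View pics/w6.png

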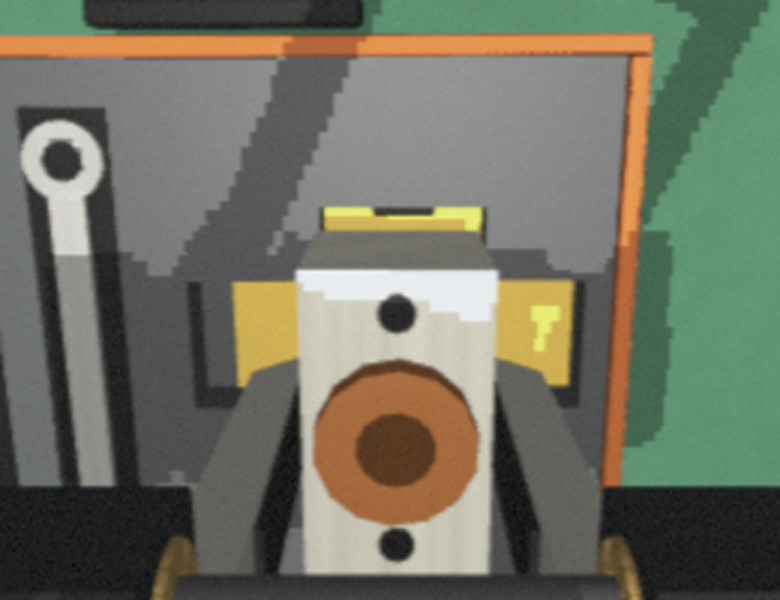

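The block hovers over the cutout, whose -x edge is at crop (322,208) to (485,208). The block's top edge is at (298,270) to (497,270), with holes at (397,314) and (397,545).

```bash
python3 - <<'E'
from h import *
import pickle
o,im,d=pickle.load(open('pics/w6.pkl','rb'))
o['ee_rot']=np.array([np.pi,0,-3.1312])
k=lambda p:(190+p[0]/3-.3,100+p[1]/3-.3)
c=plane('wrist',[k((322,208)),k((485,208))],.032,o);print('pocket edge',c.round(4),c.mean(0)+[.0375,0,0])
z=o['tool_pos'][2]+.018
h=plane('wrist',[k((397,314)),k((397,545))],z,o);print('blk holes',h.round(4),h.mean(0).round(4),'edge',plane('wrist',[k((298,270)),k((497,270))],z,o).round(4),'collar',plane('wrist',[k((397,451))],z+.008,o).round(4))
b=plane('wrist',[k((298,236)),k((490,236))],z-.044,o)
s=plane('wrist',[k((190,283)),k((583,283))],.032,o);print('scoop',s.round(4),s.mean(0))
E
```

```text
pocket edge [[ 0.5076 -0.2031  0.032 ]
 [ 0.5071 -0.161   0.032 ]] [ 0.54489536 -0.18204895  0.032     ]
blk holes [[ 0.52   -0.1836  0.0834]
 [ 0.5731 -0.183   0.0834]] [ 0.5466 -0.1833  0.0834] edge [[ 0.511  -0.2035  0.0834]
 [ 0.5106 -0.1637  0.0834]] collar [[ 0.5465 -0.1833  0.0914]]
scoop [[ 0.5282 -0.2383  0.032 ]
 [ 0.5269 -0.1342  0.032 ]] [ 0.527553   -0.18627867  0.032     ]
```

{"method": "servo_tool", "body": {
  "series": "1 0.14 0.14 0 0; 1 0.14 0.14 0 0; 1 0.14 0.14 0.5 0; 1 0.14 0.14 0.8 0; 1 0.14 0.14 1.1 0; 1 0.14 0.14 1.3 0; 1 0.14 0.14 1.4 0; 1 0.14 0.14 1.4 0"
}}

```text
time: 13.62
tool_pos: [0.5442, -0.1827, 0.0519]
ee_rot: [-3.141, 0.0, -3.131]
wrist_force: [-2.5, 0.9, 2.1]
width: 0.0397
```

{"method": "servo_tool", "body": {
  "series": "1 0 0 0.3 0; 1 0 0 0.5 0; 1 0 0 0.7 0; 1 0 0 0.9 0; 1 0 0 1.0 0; 1 0 0 1.0 0; 1 0 0 1.0 0"
}}

```text
time: 14.2
tool_pos: [0.5449, -0.1831, 0.0427]
ee_rot: [-3.141, 0.002, -3.131]
wrist_force: [-2.2, 0.8, 7.1]
width: 0.0395
```

{"method": "servo_tool", "body": {
  "series": "1 0 0 0.2 0; 1 0 0 0.4 0; 1 0 0 0.5 0; 1 0 0 0.5 0; 1 0 0 0.5 0"
}}

```text
time: 14.62
tool_pos: [0.5456, -0.1831, 0.0422]
ee_rot: [-3.14, 0.004, -3.131]
wrist_force: [-8.9, 3.3, 23.6]
width: 0.0397
```

{"method": "servo_tool", "body": {
  "series": "1 0 0 -0.4 0; -0.2 0 0 -0.4 0; -0.2 0 0 -0.4 0; -0.2 0 0 -0.4 0; -0.2 0 0 -0.4 0; -0.2 0 0 -2 0; -0.2 0 0 -5 0; 0.55 0 0 -5 0; 0.55 0 0 -5 0; 0.55 0 0 -5 0; 0.55 0 0 -5 0; 0.55 0 0 -5 0; 0.55 0 0 -5 0; 0.55 0 0 -5 0"
}}

```text
time: 15.78
tool_pos: [0.5437, -0.1825, 0.0851]
ee_rot: [3.141, -0.001, -3.131]
wrist_force: [-0.1, -0.8, 1.0]
width: 0.0214
```

{"method": "servo_tool", "body": {
  "series": "0.55 0 0 0.8 0; 0.55 0 0 1.4 0; 0.55 0 0 1.7 0; 0.55 0 0 1.9 0; 0.55 0 0 2.1 0; 0.55 0 0 2.2 0; 0.55 0 0 2.2 0"
}}

```text
time: 16.37
tool_pos: [0.5443, -0.1827, 0.0701]
ee_rot: [-3.141, 0.002, -3.131]
wrist_force: [-9.6, 4.2, 24.9]
width: 0.0217
```

{"method": "servo_tool", "body": {
  "series": "0.55 0 0 0.1 0; 0.55 0 0 0.2 0; 0.55 0 0 0.2 0; 0.55 0 0 0.2 0"
}}

```text
time: 16.7
tool_pos: [0.5444, -0.1827, 0.07]
ee_rot: [-3.14, 0.003, -3.131]
wrist_force: [-13.0, 5.8, 31.8]
width: 0.0211
```

{"method": "servo_tool", "body": {
  "series": "0.55 0 0 -1 0; 0.55 0 0 -4 0; 0.55 0 0 -8 0; 0.55 -2 0 -10 0; 0.55 -2 0 -10 0; 0.55 -2 0 -10 0; 0.55 -2 0 -10 0"
}}

```text
time: 17.28
tool_pos: [0.563, -0.1821, 0.1597]
ee_rot: [3.14, -0.004, -3.131]
wrist_force: [0.4, 0.9, -0.3]
width: 0.0211
```

```bash
python3 - <<'E'
from h import *
import pickle
o=robot.get_obs(); print(o['tool_pos'],o['ee_rot'],o['time'],o['width'])
im,d=snapshot('wrist'); pickle.dump((o,im,d),open('pics/w7.pkl','wb')); save('w7',im[60:280,180:450],2.8)
E
```

```text
[ 0.56304298 -0.18207667  0.15972745] [ 3.14013021 -0.00351671 -3.13126362] 17.2833 0.021095854208456073
```

View pics/w7.png

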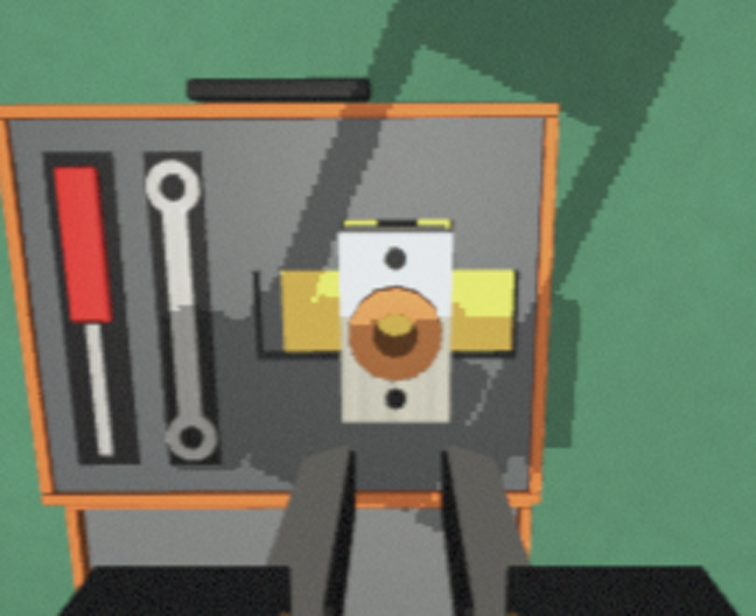

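The block stands in the cutout with the collar at crop (396,333) and top-face corners at (338,231), (453,231), (450,423) and (342,423). Next I check heights relative to the insert and rim.

```bash
python3 - <<'E'
from h import *
import pickle
o,im,d=pickle.load(open('pics/w7.pkl','rb'))
o['ee_rot']=np.array([np.pi,0,-3.1312])
k=lambda p:(180+p[0]/2.8-.3,60+p[1]/2.8-.3)
z=lambda ps:world('wrist',d,[k(p) for p in ps],o)[:,2].round(4)
print('block top',z([(360,250),(435,250),(357,405),(435,405)]),'collar',z([(366,333),(426,333),(396,305),(396,365)]))
print('insert',z([(300,200),(500,200),(300,420),(490,430)]),'floor',z([(300,290),(480,300)]))
c=plane('wrist',[k(p) for p in[(338,231),(453,231),(450,423),(342,423)]],.06,o);e=c[2]+c[3]-c[0]-c[1];print('blk',c.mean(0).round(4),np.arctan2(e[1],e[0]))
p=plane('wrist',[k((345,220)),k((452,220))],.032,o);print('pocket edge',p.round(4))
E
```

```text
block top [0.0617 0.0622 0.0624 0.0622] collar [0.07   0.0699 0.07   0.0697]
insert [0.034  0.0338 0.0344 0.034 ] floor [0.018  0.0178]
blk [ 0.5454 -0.1824  0.06  ] 0.013426536843263616
pocket edge [[ 0.5079 -0.2026  0.032 ]
 [ 0.5074 -0.161   0.032 ]]
```

```bash
python3 -c "
from bench import robot
print(robot.close_job())"
```

```text
the job is handed in; nothing more can be done
None
```

The bronze bushing is pressed flush into the block, and the finished block is pressed fully into the case's cutout and released. I handed the job in at about 17 s; no verdict is reported.

- **Bushing:** I gripped it by the collar, pushed it in while the block stood in the nest, then pressed the collar top down to about 31 N. The collar then measured about 8 mm above the block's top all round, so it is flush.
- **Block:** I moved it to the cutout and corrected about 1.4 mm in x and y just above it. Then I pressed it in, let go, and pressed the collar down again to about 32 N.
- **Final position:** The block's top measured 44.2 mm above the cutout floor, against 44 mm for fully home. It is centred within about 1 mm and turned about 0.01 rad, like the case. The collar is 7.8 mm above the block's top.
- **Disagreements:** Measured heights read about 2 mm high in both places, so I relied on height differences. The finger opening on the 34 mm collar read 33 mm.
- **Other items:** The robot was clear of everything at the end. I never went near the white bushing, wrench or jar, but I did not re-measure them.

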